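# Turn the orange reel home on its winder

## Task

The orange reel on its winder is sitting high because the keyway under it lies across the winder's yellow drive bar. Turn the orange reel until its keyway lines up with the bar (without taking it off the winder) and it drops fully home, flat on the winder's base, then let go of it. Leave the blue reel, on the other winder, as it is.

Things in the scene. Friction and masses are not known exactly. Their poses are not given: they have to be found in the camera images.
- orange_reel: Loose orange reel, 0.2 kg, 74 mm tall, on its winder's upright post. Foot: octagonal plate 84 mm across, 14 mm thick, cut by a 30 mm wide keyway all along the reel's x (two notches seen from above). Then a round core 48 mm across, to 40 mm. Origin: underside centre; z up. It looks the same after half a turn. The keyway starts 34 to 90 degrees off the bar; it drops within about 12 degrees.
- grip_bar (a point): Centre of the white grip bar on top of the orange reel, 57 mm above its underside: 64 mm long along the reel's x (parallel to the keyway), 20 mm wide, upright sides 34 mm high, from 40 to 74 mm above the underside. To be pinched across its width and turned with the reel; axes as the reel's.
- winder_orange: Fixed winder under the orange reel. Origin: spindle axis at table height. Base plate 20 mm thick; on it a post (20 mm across, 36 mm tall, 2 mm play in the reel) and the yellow drive bar along the winder's x: 104 long, 12 wide, 11 mm high, ends seen beside the reel. Neither turns. Motor housing 65 mm high, 87 mm off at -x. Reel home: its origin 20 mm above this one (31 mm at the start).
- blue_reel: A blue reel of the same shape, white grip bar too, already home on a second, identical winder to the left or right of the first; to be left alone. Origin: centre of its underside. A third reel, grey, stands loose on the table.
Not all that is in view belongs to the job. There is more than one size of the orange_reel; the job needs the smallest.

How it is judged:
At the end, for the whole second after the job is handed in: The orange reel is home on its winder: its underside within 4 mm of the base plate, its centre within 10 mm of the spindle axis, its keyway within 16 degrees of the drive bar (either way round), upright within 6 degrees and at rest; the blue reel is within 12 mm of where it was (z of orange_reel in the frame of winder_orange below 0.024 m and horizontal distance between orange_reel and winder_orange below 0.01 m and angle between the x axis of orange_reel and the x axis of winder_orange, either way round below 0.28 rad and angle between orange_reel's own z axis and vertical below 0.1 rad and linear speed of orange_reel below 0.02 m/s and distance of blue_reel from where it was at the start of the episode below 0.012 m); the robot touches nothing.
It fails at once if the blue reel is moved by more than 12 mm (distance of blue_reel from where it was at the start of the episode above 0.012 m).
It fails at once if the orange reel is taken off its winder (horizontal distance between orange_reel and winder_orange above 0.04 m).
It also fails if it takes over 32 s, if anything falls off the work surface, if the arm or the gripper's body presses on something with over 40 N, if the wrist force passes 120 N, or if a joint passes its speed limit or range.

## Robot

A 6-joint arm with a two-finger parallel gripper is mounted at the origin on the work surface. World frame = base frame: x ahead of the robot, y to its left, z up, the work surface at z = 0. Lengths are in m, angles in rad, forces in N, time in s.
With the tool pointing down it reaches from about 0.25 to 0.725 m from the base axis. Payload 4 kg.
Tool frame: the origin (TCP) lies at the very end of the fingers, on their centre line; the grasp point (between the pads) lies 19 mm behind it; z points along the fingers, y is the line along which they close (so a half turn about z gives the same grasp; the last joint's range is limited). The gripper opens to 85 mm and grips with 20 to 120 N. Pads are 22 mm wide; open, the fingers measure 114 mm over their backs; the gripper's body (76 mm by 85 mm) begins 54 mm behind the grasp point. The pads swing forward as they close: fully open they stand 13 mm farther back than shut.
Start: joints at [1.216, 0.241, 0.005, 1.335, 0, 1.571], TCP at [0.174, 0.469, 0.206] pointing down, gripper open.
Joint ranges: [-2.72, 2.72], [-1.05, 1.87], [-1.09, 1.28], [-1.99, 2.15], [-1.42, 1.44], [-3.14, 3.14]. Speed limits (rad/s): [2.79, 2.79, 3.14, 3.14, 3.14, 3.14].

## Interface

Orientations are given as a rotation vector (axis times angle).
In Python, from rig import state, viewer, workorder gives the robot as it stands. The module is installed in compiled form; this text tells all that it offers.
- The arm moves only by the tool send_rows, never from a script. Its argument "series" is a list of rows, each a list of 2 entries, a list of its own where there are three numbers: the shift along the tool's x, y, z in m, then the turn about the tool's z in degrees. In form: [[[dx, dy, dz], roll], ...]. A call has 1 to 12 rows; each row shifts and turns the commanded pose from where the row before left it, along the tool's axes as they then stand; what a row does not reach is not made up. A row lasts 1/10 s, in which the tool goes at most 50 mm and 8.59 degrees, less where a joint would pass 70% of its speed; a pose out of reach is approached as far as the arm can. A call with a gripper value outside its range is refused whole. "hand" is the finger opening in m, from 0 to 0.0854, set as the call begins (left out, the last holds). The fingers move at their own pace and stop on an object; "grip_force" is the grip in N (left out, the last holds). Time passes only in rows, so rows that do not move let the fingers close. It gives the time, the measured TCP pose, the force, the opening and the grip force at its end, in the units of the state.
- state(): the state, without advancing time (a new reading comes with each control period).
- viewer.get_image(name): name is "scene" or "top" or "wrist"; returns the picture (400x640x3 uint8, red, green, blue); there is no depth.
- viewer.camera_info(name): a dict with "fx", "fy", "cx", "cy" (pixels), "R" (3x3) and "t" (3): a world point X has camera coordinates R X + t. Camera axes: x right, y down, z forward; pixel columns grow to the right and rows downward; lengths in m; the calibration is good to about 2 mm. A picture is of the moment at which its call begins: read the wrist's pose just before it. camera_info takes no time and is no camera call; for the wrist camera it gives the pose at the moment of the call.
- workorder.sign_off(): hands the job in; it is judged then, once.
The state is a dict: "time_s": time; "q": joint angles; "joint_vel": joint speeds; "joint_efforts": joint torques, N m; "position": TCP position; "tcp_rot": TCP orientation; "ft_force": force on the tool from outside, world axes, zero at the start; "wrist_torque": the same for the moment, N m; "finger_gap": opening from 0.0 (shut) to 1.0 (fully open); "grasp_force": force on a finger pad.
Only numpy, scipy, OpenCV 4.12 (cv2) and the standard library are available. Lean on these libraries where they do the work, as an engineer would, in place of code of your own. Each camera call takes 0.05 s, during which the arm holds its last target. There are 200 camera calls.

## Working session

There is one attempt and no reset: what is moved stays moved. The work goes in short steps, Python scripts to look and compute and a tool call to move; the robot and the scene stay as the last step left them, time stands still between calls to the robot, and variables do not carry over. Pictures are saved under pics/ and viewed, at most 10 in all, crops included, and the job is handed in when it is done.

Besides the shell and the picture viewer there is one more tool, called after "Request:" by a JSON object that holds its "op" and its "data". send_rows: Moves the arm, as the interface text tells. Its arguments: {"type":"object","properties":{"series":{"type":"array"},"hand":{"type":"number"},"grip_force":{"type":"number"}},"required":["series"]}

```bash
mkdir -p pics; cat > h.py <<'E'
import numpy as np, cv2
from rig import state, viewer, workorder
def ray(cam,u,v,z,info=None):
    c=info or viewer.camera_info(cam); R=np.array(c["R"]);t=np.array(c["t"])
    C=-R.T@t; d=R.T@np.array([(u-c["cx"])/c["fx"],(v-c["cy"])/c["fy"],1])
    return C+d*(z-C[2])/d[2]
def proj(cam,X):
    c=viewer.camera_info(cam); p=np.array(c["R"])@X+np.array(c["t"])
    return p[0]/p[2]*c["fx"]+c["cx"],p[1]/p[2]*c["fy"]+c["cy"]
def save(cam,name,crop=None,s=1):
    im=viewer.get_image(cam)[:,:,::-1]
    if crop: a,b,c,d=crop; im=im[b:d,a:c]
    cv2.imwrite("pics/"+name,cv2.resize(im,None,fx=s,fy=s,interpolation=cv2.INTER_CUBIC))
E
python3 -c "
from h import *
save('top','top.png');save('scene','scene.png')
s=state();print(s['time_s'],s['position'],s['tcp_rot'])"
```

```text
0.1 [0.17349791 0.46828753 0.2049195 ] [-5.54312386e-01 -3.09196290e+00  2.89908489e-03]
```

View pics/top.png

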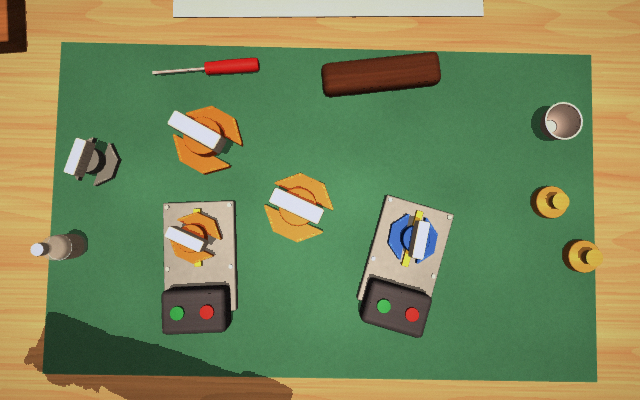

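View pics/scene.png

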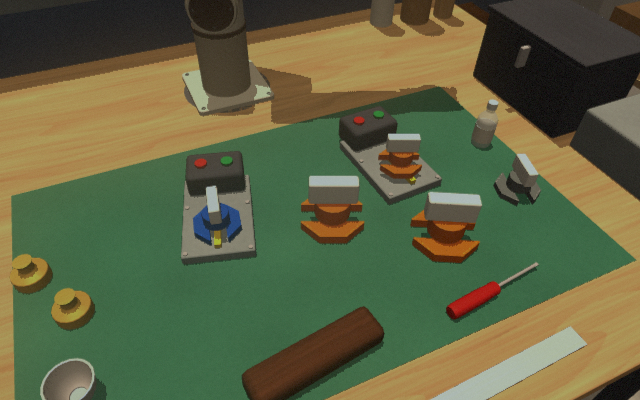

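Top view candidates for the orange reel: (190,238) sits on a winder with yellow bar ends showing, and is the smallest. (205,138) and (298,205) are larger and loose on the table. The blue reel is at (412,238) and the grey one at (92,158). I choose (190,238) and will check it in a crop.

```bash
python3 -c "
from h import *
save('top','crop.png',(150,190,250,340),4)
for u,v in [(190,238),(298,205)]: print(ray('top',u,v,.09))
c=viewer.camera_info('top');print(-np.array(c['R']).T@c['t'],c['fx'])"
```

```text
[0.4653384 0.2249919 0.09     ]
[0.52339678 0.0476074  0.09      ]
[0.49549349 0.01509221 0.78285694] 415.2721739906661
```

View pics/crop.png

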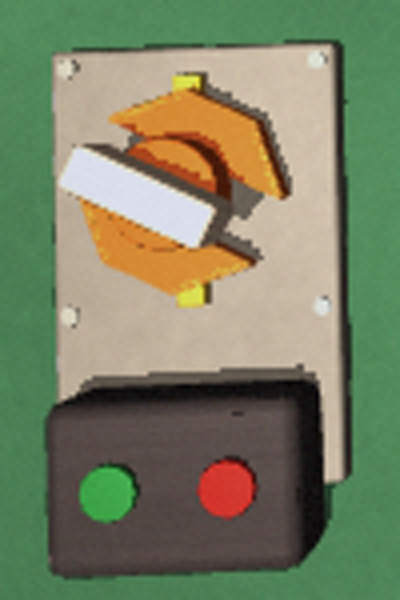

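The crop shows the small reel on the winder. Its grip bar's top face has corners at crop (78,145), (58,187), (197,248) and (217,208). The yellow bar's ends are at about (188,74) and (193,305).

```bash
python3 -c "
from h import *
f=lambda u,v,z: ray('top',150+(u-1.5)/4,190+(v-1.5)/4,z)
g=[f(u,v,.105) for u,v in [(78,145),(58,187),(197,248),(217,208)]]
print('grip c',np.mean(g,0)); d=(g[2]+g[3]-g[0]-g[1])/2
a=lambda d:np.degrees(np.arctan2(d[1],d[0]))
print('len',np.linalg.norm(d[:2]),np.linalg.norm((g[0]-g[1])), 'ang',a(d))
b=[f(188,74,.031),f(193,305,.031)]; print('bar',b,np.mean(b,0),a(b[0]-b[1]),np.linalg.norm(b[0]-b[1]))
b=[f(55,52,.02),f(335,45,.02),f(55,400,.02),f(345,480,.02)];print('plate',b[0],b[1],a(b[0]-b[2]),a(b[1]-b[3]),a(b[0]-b[1])-90)
from scipy.spatial.transform import Rotation as R
s=state();print(R.from_rotvec(s['tcp_rot']).as_matrix().round(3))
print(s['q'])
"
```

```text
grip c [0.46441954 0.23007966 0.105     ]
len 0.06179725846097733 0.01861243971731128 ang -112.81379849709712
bar [array([0.51663661, 0.23297503, 0.031     ]), array([0.41337214, 0.22697245, 0.031     ])] [0.46500438 0.22997374 0.031     ] 3.3267577899253977 0.10343877728127261
plate [0.52585417 0.29713237 0.02      ] [0.53151973 0.16950484 0.02      ] 2.3624236061954624 3.1049447026172756 2.5417680520509265
[[-0.938  0.347 -0.001]
 [ 0.347  0.938 -0.002]
 [ 0.    -0.002 -1.   ]]
[1.21596539e+00 2.41247443e-01 4.02526569e-03 1.33522222e+00
 7.84482674e-07 1.57079456e+00]
```

Request:
{"op": "send_rows", "data": {"series": [[[-0.0296,-0.0102,0],0],[[-0.0296,-0.0102,0],0],[[-0.0296,-0.0102,0],0],[[-0.0296,-0.0102,0],0],[[-0.0296,-0.0102,0],0],[[-0.0296,-0.0102,0],0],[[-0.0296,-0.0102,0],0],[[-0.0296,-0.0102,0],0],[[-0.0296,-0.0102,0],0],[[-0.0296,-0.0102,0],0],[[-0.0296,-0.0102,0],0],[[-0.0296,-0.0102,0],0]], "hand": 0.06}}

```text
time_s: 1.35
position: [0.4649, 0.2296, 0.2053]
tcp_rot: [-0.554, -3.092, 0.001]
ft_force: [-0.0, 0.4, -0.0]
finger_gap: 0.699
grasp_force: 0.0
```

Request:
{"op": "send_rows", "data": {"series": [[[0,0,0],-8],[[0,0,0],-8],[[0,0,0],-8],[[0,0,0],-8],[[0,0,0],-8],[[0,0,0],-8],[[0,0,0],-8],[[0,0,0],-8],[[0,0,0],-8],[[0,0,0],-8],[[0,0,0],-7.5],[[0,0,0],0]]}}

```text
time_s: 2.55
position: [0.464, 0.2306, 0.2053]
tcp_rot: [1.737, -2.617, -0.0]
ft_force: [-0.2, -1.3, 0.4]
finger_gap: 0.705
grasp_force: 0.0
```

```bash
python3 -c "
from h import *
from scipy.spatial.transform import Rotation as R
s=state();M=R.from_rotvec(s['tcp_rot']).as_matrix();print(s['time_s'],s['position'],s['q'],M.round(3),np.degrees(np.arctan2(M[1,1],M[0,1])))
save('wrist','w1.png')
print(proj('wrist',np.array([.4645,.230,.105])),proj('wrist',s['position']))"
```

```text
2.55 [0.46402348 0.23056711 0.20533561] [ 4.61150392e-01  2.77501244e-01  5.31093836e-02  1.34723857e+00
  5.51282445e-06 -7.10919062e-01] [[-0.388 -0.922 -0.001]
 [-0.922  0.388 -0.   ]
 [ 0.001  0.001 -1.   ]] 157.1546229731395
(np.float64(323.2971360231309), np.float64(184.75362092158815)) (np.float64(324.7605238898487), np.float64(232.21908531919541))
```

View pics/w1.png

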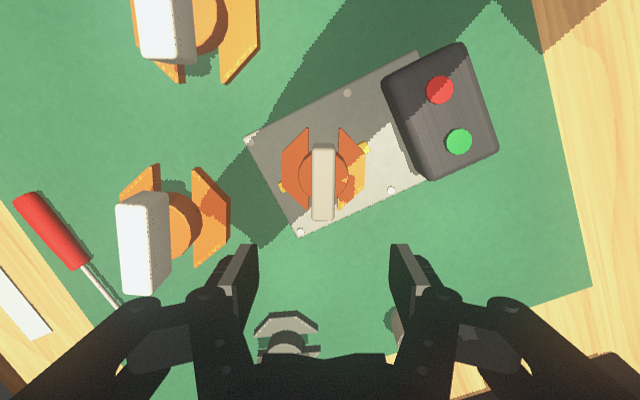

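The wrist view has the grip bar's top face centred at (323,182). That agrees with the predicted (323,185), and the bar is parallel to the pads. Descending and gripping.

Request:
{"op": "send_rows", "data": {"series": [[[0,0,0.03],0],[[0,0,0.03],0],[[0,0,0.03],0],[[0,0,0.02],0],[[0,0,0.01],0],[[0,0,0.007],0],[[0,0,0],0]]}}

```text
time_s: 3.3
position: [0.4642, 0.2306, 0.0784]
tcp_rot: [1.736, -2.617, -0.0]
ft_force: [0.2, 0.2, 0.7]
finger_gap: 0.706
grasp_force: 0.0
```

Request:
{"op": "send_rows", "data": {"series": [[[0,0,0],0],[[0,0,0],0],[[0,0,0],0],[[0,0,0],0],[[0,0,0],0],[[0,0,0],0],[[0,0,0],0],[[0,0,0],0]], "hand": 0, "grip_force": 25}}

```text
time_s: 4.1
position: [0.4648, 0.2308, 0.0795]
tcp_rot: [-1.737, 2.616, -0.0]
ft_force: [-0.5, -0.7, 4.4]
finger_gap: 0.002
grasp_force: 2.8
```

```bash
python3 -c "
from h import *
a=viewer.get_image('scene')[90:230,320:460,::-1];b=viewer.get_image('wrist')[60:340,180:460,::-1]
r=lambda i,k:cv2.resize(i,(400,400),interpolation=cv2.INTER_CUBIC)
cv2.imwrite('pics/chk.png',np.hstack([r(a,0),r(b,0)]))"
```

```text
(no output)
```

View pics/chk.png

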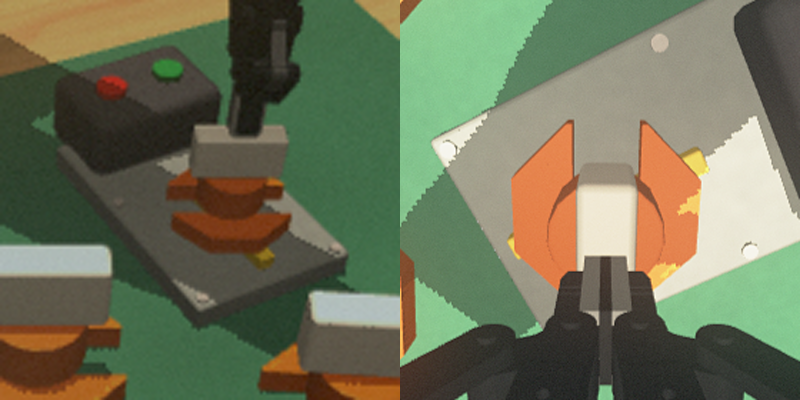

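The fingers are fully shut on or beside the bar, at z≈0.0795 with an upward force. In the scene crop the bar's top face centre is at (239,134), i.e. scene (404,137). I'll triangulate the bar's height and compare the views.

```bash
cat >> h.py <<'E'
def tri(obs):
    A=[]
    for cam,u,v in obs:
        c=viewer.camera_info(cam);P=np.hstack([np.array(c["R"]),np.array(c["t"]).reshape(3,1)])
        x=(u-c["cx"])/c["fx"];y=(v-c["cy"])/c["fy"];A+=[P[2]*x-P[0],P[2]*y-P[1]]
    A=np.array(A);return np.linalg.lstsq(A[:,:3],-A[:,3],rcond=None)[0]
E
python3 -c "
from h import *
print('tri',tri([('top',184,238.9),('scene',404,137)]))
for z in (.078,.105):
  X=ray('top',184,238.9,z);print(z,X,proj('scene',X),proj('wrist',X))
p=np.array(state()['position']);print('tcp',p,proj('scene',p),proj('wrist',p))
print('wrist crop: u=180+.7x v=60+.7y')
c=viewer.camera_info('wrist');print(-np.array(c['R']).T@c['t'],c['fx'])
"
```

```text
tri [0.46443465 0.23112876 0.10271974]
0.078 [0.46312598 0.23862779 0.078     ] (np.float64(404.8706750733403), np.float64(145.54351036381138)) (np.float64(332.80553799926855), np.float64(242.04953392000647))
0.105 [0.46436584 0.23006511 0.105     ] (np.float64(403.4912794642048), np.float64(136.21535697446006)) (np.float64(325.0504748776415), np.float64(251.78529087858968))
tcp [0.46476648 0.23086069 0.07948291] (np.float64(402.0750698622859), np.float64(146.419340860826)) (np.float64(324.70678342029635), np.float64(232.27909369859188))
wrist crop: u=180+.7x v=60+.7y
[0.43751706 0.16432279 0.24827456] 332.808807431727
```

```bash
python3 -c "
from h import *
a=viewer.get_image('scene')[90:180,370:440,::-1];b=viewer.get_image('top')[200:270,155:225,::-1]
r=lambda i,h:cv2.resize(i,(400,h),interpolation=cv2.INTER_CUBIC)
cv2.imwrite('pics/chk2.png',np.hstack([r(a,514),np.vstack([r(b,400),np.zeros((114,400,3),np.uint8)])]))
p=np.array(state()['position'])
for d in (0,.025): q=p+[0,0,d];print(proj('scene',q),proj('top',q))"
```

```text
(np.float64(402.0795457866083), np.float64(146.41566844141877)) (np.float64(188.38813818514478), np.float64(238.03965468877584))
(np.float64(403.9140865749515), np.float64(136.43925836425046)) (np.float64(183.61150881208184), np.float64(238.63038871664082))
```

View pics/chk2.png

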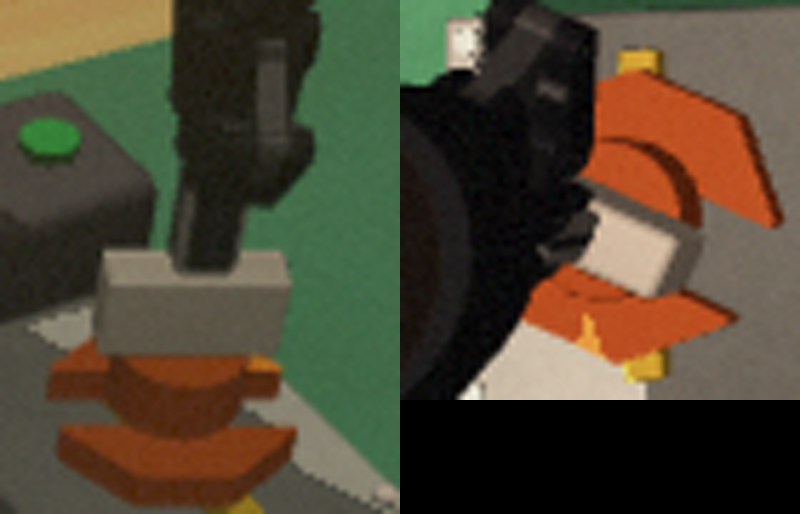

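The fingertips stand on the bar's top face, at scene (406,138). So the real tips are about 23 mm higher than the TCP reading, and about 4 mm toward +y along the bar. I'll open, shift 4 mm and go lower in small steps while watching the force.

Request:
{"op": "send_rows", "data": {"series": [[[0,0,-0.003],0],[[0,0,0],0],[[0,0,0],0],[[0.004,0,0],0],[[0,0,0.005],0],[[0,0,0.005],0],[[0,0,0.005],0],[[0,0,0],0]], "hand": 0.06}}

```text
time_s: 5.1
position: [0.4619, 0.2266, 0.0655]
tcp_rot: [1.737, -2.615, -0.0]
ft_force: [-0.9, 0.3, -0.3]
finger_gap: 0.702
grasp_force: 0.0
```

Request:
{"op": "send_rows", "data": {"series": [[[0,0,0.004],0],[[0,0,0.004],0],[[0,0,0],0]]}}

```text
time_s: 5.4
position: [0.4623, 0.2268, 0.058]
tcp_rot: [1.737, -2.616, -0.0]
ft_force: [0.8, 0.4, -0.0]
finger_gap: 0.705
grasp_force: 0.0
```

Request:
{"op": "send_rows", "data": {"series": [[[0,0,0.002],0],[[0,0,0],0],[[0,0,0],0],[[0,0,0],0],[[0,0,0],0],[[0,0,0],0],[[0,0,0],0]], "hand": 0}}

```text
time_s: 6.1
position: [0.4629, 0.2271, 0.0568]
tcp_rot: [-1.738, 2.617, -0.0]
ft_force: [1.6, -0.4, 0.5]
finger_gap: 0.229
grasp_force: 27.7
```

Gripped: the opening is about 20 mm, which is the bar's width. Now turning clockwise, +64° of roll in all.

Request:
{"op": "send_rows", "data": {"series": [[[0,0,0],5],[[0,0,0],5],[[0,0,0],5],[[0,0,0],5],[[0,0,0],5],[[0,0,0],5],[[0,0,0],0]]}}

```text
time_s: 6.8
position: [0.4626, 0.227, 0.0568]
tcp_rot: [1.001, -2.978, -0.0]
ft_force: [-0.8, 0.2, 0.7]
finger_gap: 0.228
grasp_force: 27.8
```

Request:
{"op": "send_rows", "data": {"series": [[[0,0,0],5],[[0,0,0],5],[[0,0,0],5],[[0,0,0],5],[[0,0,0],5],[[0,0,0],5],[[0,0,0],4],[[0,0,0],0],[[0,0,0],0]]}}

```text
time_s: 7.7
position: [0.4617, 0.2275, 0.0561]
tcp_rot: [0.092, -3.138, -0.002]
ft_force: [-1.9, 4.2, -3.6]
finger_gap: 0.226
grasp_force: 27.2
```

```bash
python3 -c "
from h import *
from scipy.spatial.transform import Rotation as R
s=state();M=R.from_rotvec(s['tcp_rot']).as_matrix();print(s['time_s'],s['position'],s['ft_force'],s['wrist_torque'],np.degrees(np.arctan2(M[1,1],M[0,1])))
a=viewer.get_image('scene')[90:190,350:450,::-1];b=viewer.get_image('wrist')[60:340,180:460,::-1]
r=lambda i:cv2.resize(i,(400,400),interpolation=cv2.INTER_CUBIC)
cv2.imwrite('pics/chk3.png',np.hstack([r(a),r(b)]))"
```

```text
7.7 [0.46169742 0.22751569 0.05614557] [-1.87630359  4.24692663 -3.61667057] [0.81086192 0.48143431 0.00709777] 93.34889600848514
```

View pics/chk3.png

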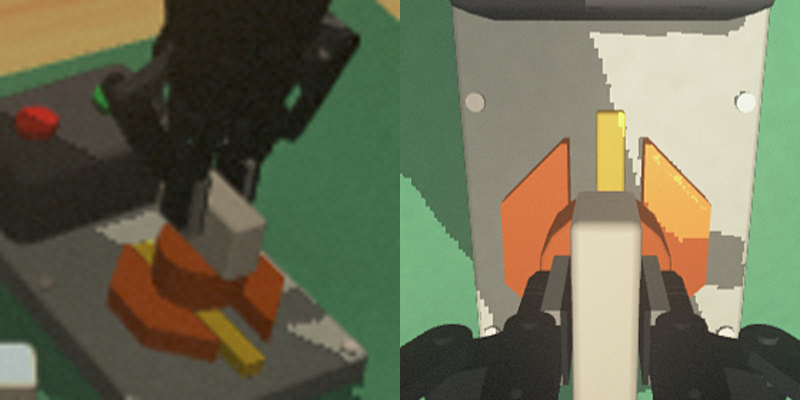

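The keyway now lines up with the yellow bar: in the wrist crop the bar, at (611,150), lies between the two foot halves. The reel hangs in the grip, so I'll lower it and then release.

Request:
{"op": "send_rows", "data": {"series": [[[0,0,0.003],0],[[0,0,0.003],0],[[0,0,0.003],0],[[0,0,0],0]]}}

```text
time_s: 8.2
position: [0.4631, 0.2276, 0.0475]
tcp_rot: [-0.088, 3.14, 0.002]
ft_force: [0.2, 4.5, -3.4]
finger_gap: 0.225
grasp_force: 27.3
```

Request:
{"op": "send_rows", "data": {"series": [[[0,0,0],0],[[0,0,0],0],[[0,0,0],0],[[0,0,0],0],[[0,0,0],0]], "hand": 0.06}}

```text
time_s: 8.7
position: [0.4628, 0.2267, 0.0478]
tcp_rot: [-0.086, 3.14, -0.001]
ft_force: [0.1, -0.3, 0.3]
finger_gap: 0.704
grasp_force: 0.0
```

Request:
{"op": "send_rows", "data": {"series": [[[0,0,-0.01],0],[[0,0,-0.02],0],[[0,0,-0.03],0],[[0,0,-0.03],0],[[0,0,-0.03],0],[[0,0,0],0],[[0,0,0],0]]}}

```text
time_s: 9.4
position: [0.4633, 0.2273, 0.169]
tcp_rot: [-0.087, 3.138, 0.002]
ft_force: [-0.8, -1.2, -1.5]
finger_gap: 0.7
grasp_force: 0.0
```

```bash
python3 -c "
from h import *
a=viewer.get_image('scene')[90:190,350:450,::-1];b=viewer.get_image('wrist')[60:340,180:460,::-1]
r=lambda i:cv2.resize(i,(400,400),interpolation=cv2.INTER_CUBIC)
cv2.imwrite('pics/chk4.png',np.hstack([r(a),r(b)]))
for z in (.094,.105): print(proj('scene',np.array([.465,.23,z])),proj('wrist',np.array([.465,.23,z])))
for e in (.032,-.032): print([proj('scene',np.array([.465+e,.23,z])) for z in (.094,.105)])"
```

```text
(np.float64(402.81935382983477), np.float64(140.8487741353615)) (np.float64(326.68747427241294), np.float64(198.71108361540192))
(np.float64(403.6334197398386), np.float64(136.40885251982627)) (np.float64(326.81905375341057), np.float64(203.15742059229126))
[(np.float64(411.5335449454194), np.float64(150.42479601553777)), (np.float64(412.4401596201947), np.float64(145.96972290979065))]
[(np.float64(394.4679315811813), np.float64(131.67139884912632)), (np.float64(395.19631302093956), np.float64(127.24926737236204))]
```

View pics/chk4.png

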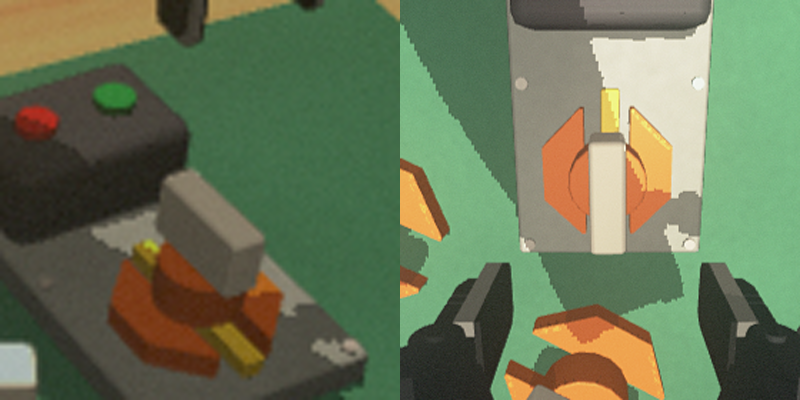

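The bar's top-face centre is at scene (403,142). That fits home (140.8 predicted) and not raised (136.4). The keyway straddles the drive bar, the reel is upright and the gripper is clear, so I'm handing in.

```bash
python3 -c "
from rig import workorder
print(workorder.sign_off())"
```

```text
the job is handed in; nothing more can be done
None
```

The orange reel was turned about 64° onto its drive bar, lowered until the cameras showed it home, and released; the blue reel was never touched, and the job is handed in (sign-off returned no verdict).

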